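# Put the portion gauge away and draw the filler's piston rod to its mark

## Robot

A 6-joint arm with a two-finger parallel gripper is mounted at the origin on the work surface. World frame = base frame: x ahead of the robot, y to its left, z up, the work surface at z = 0. Lengths are in m, angles in rad, forces in N, time in s.
With the tool pointing down it reaches from about 0.35 to 0.875 m from the base axis. Payload 4.2 kg.
Tool frame: the origin (TCP) lies between the finger pads; the fingertips stand tips_ahead ahead of it and the grasp point (between the pads) is the TCP (tips_ahead is the distance from the TCP to the fingertips, in m); z points along the fingers, y is the direction in which the jaws open and shut (so a half turn about z gives the same grasp; the last joint's range is limited). The gripper opens to 85 mm and grips with 20 to 120 N. Pads are 22 mm wide; open, the fingers measure 114 mm over their backs; the gripper's body (76 mm by 85 mm) begins 54 mm behind the grasp point. The pads swing forward as they close: fully open they stand 13 mm farther back than shut.
Start: joints at [0.259, 0.385, 0.008, 0, -1.194, -0.259], TCP at [0.625, 0, 0.25] pointing down, gripper open.
Joint ranges: [-3.14, 3.14], [-1.21, 2.06], [-1.07, 1.41], [-3.16, 2.05], [-2.99, -0.16], [-3.1, 3.1]. Speed limits (rad/s): [2.79, 2.79, 3.14, 3.14, 3.14, 3.14].

## Interface

Orientations are given as [roll, pitch, yaw] about the fixed x, y, z axes, in that order (R = Rz(yaw) Ry(pitch) Rx(roll)).
In Python, from bench import * gives the robot as it stands. Calls block until the motion is done:
- movep(position, orientation): joint-space move of the TCP to a pose.
- line_to(position, orientation=None, rate=0.15, guard=None): straight line of the TCP; orientation=None keeps the orientation; rate is the mean speed in m/s. With guard (N) it stops when the force on the tool has changed by that much, and returns True; else False.
- movej(angles): joint-space move.
- let_go() and close(squeeze=None): open the fingers fully, or close them until they stop; squeeze is the grip in N (None keeps the last).
- hold(seconds).
- ik(position, orientation): joint angles nearest the present ones, or None.
- sense(): the state.
- camera(name): name is "scene" or "side" or "wrist"; returns (picture, depth): 400x640x3 uint8, red, green, blue; 400x640 float32, m along the optical axis (not along the pixel's ray), 0 where there is no reading.
- get_calibration(name): a dict with "intrinsics" (3x3 intrinsics, pixels), "pose" (4x4, takes a point from camera to world coordinates); the wrist camera has in their place "T_tool_cam" (4x4, takes a point from camera to tool coordinates, whose origin is the TCP and whose axes are the flange's). Camera axes: x right, y down, z forward; pixel columns grow to the right and rows downward; lengths in m; the calibration is good to about 2 mm. A picture is of the moment at which its call begins: read the wrist's pose just before it. get_calibration takes no time and is no camera call.
A pose or a line that the arm cannot do raises Unreachable and nothing moves.
- job_done(): hands the job in, once; it reports no verdict.
The state is a dict: "time": time; "joint_pos": joint angles; "joint_vel": joint speeds; "joint_efforts": joint torques, N m; "ee_pos": TCP position; "ee_rot": TCP orientation; "contact_force": force on the tool from outside, world axes, zero at the start; "torque": the same for the moment, N m; "width": finger opening in m.
Only numpy, scipy, OpenCV 4.12 (cv2) and the standard library are available. Lean on these libraries where they do the work, as an engineer would, in place of code of your own. Each camera call takes 0.05 s, during which the arm holds its last target.

## Task

The cream filler's stroke has been checked: first stand the loose portion gauge back, fully home, in the empty slot that bears the same number of studs (three), and let go of it. Then take the filler's piston rod by its handle and draw it straight out along its leaning bore, gently and without wrenching it sideways, until the dark ring on the rod is level with the mouth of the bore (60 mm out), never all the way out. Finish while still holding the rod there, and leave the other gauges and everything else where they are.

Things in the scene. Friction and masses are not known exactly. Their poses are not given: they have to be found in the camera images.
- gauge3_mid (a point): the loose portion gauge, at its centre 36 mm above its foot: upright aluminium block 26 mm (own x) by 40 mm (own y) by 72 mm tall, with three black studs (2 mm high) in a row along y on its top face; 190 g, may vary by a quarter. It stands free on the table in front of the row of slots (on the robot's side).
- slot3_seat (a point): where the gauge's centre is when fully home in the three-stud slot: 42 mm above the table, 6 mm above the slot block's top. The gauge's x then lies along this frame's x (half a turn makes no difference). x points away from the label, y along the label, z up. There are four such white slot blocks in a row, in any order, alike but for their studs; one and four hold gauges, two and three are empty.
- slot3_mouth (a point): middle of the pocket's mouth on the three-stud slot block, 36 mm above the table; axes as slot3_seat. Block fixed, 50 mm (x) by 60 mm (y) by 36 mm tall; pocket 30 (x) by 44 (y) mm, 30 mm deep. The label is a step 24 mm wide and 12 mm high on the block's -x side, with its black studs in a row on top.
- filler: fixed cream filler: grey base plate 150 by 100 by 14 mm with a round steel cylinder (flange 72 mm across) between two aluminium cheeks. Origin: centre of the plate's underside, z up. The cylinder leans 20 degrees from the vertical towards the filler's own -x (roughly towards the robot): its bore axis, outwards, is (-0.342, 0, 0.940) in this frame.
- bore_mouth (a point): centre of the bore's open mouth on top of the flange, at (-0.0193, 0, 0.1381) m in the filler's frame; axes as the filler's (upright, not leaning). Bore 26 mm across, 105 mm deep along the leaning axis, closed below.
- rod_handle (a point): centre of the piston rod's handle: black bar 70 mm long (own x), 22 mm wide (own y: pinch it so; level, parallel to the filler's y), 28 mm high (own z, along the rod, out of the bore). Below it a neck 16 mm thick, 30 mm long, then the rod, 24.4 mm thick, 110 mm long. At rest it is 49 mm beyond the mouth along the axis, its top 0.2 m above the table.
- rod_ring (a point): middle of the dark 5 mm ring around the rod, 109 mm below the handle's centre; at rest hidden in the bore, 60 mm below the mouth; level with bore_mouth once drawn 60 mm. The rod is loose, 450 g (may vary by a quarter), with 0.8 mm play all round, no spring or catch: it slides and turns freely, drops back if let go, and binds if pulled askew.
- gauge1_mid (a point): centre of the one-stud gauge (26 by 40 by 60 mm) that stands in its slot, top 66 mm above the table; leave it.
- gauge4_mid (a point): centre of the four-stud gauge (26 by 40 by 78 mm) that stands in its slot, top 84 mm above the table; leave it.
- jar_mid (a point): bystander: amber glass jar with steel lid, 52 mm across, 75 mm tall; leave it. Point half-way up, above its origin.
- cup_mid (a point): bystander: steel cup, 70 mm across, 60 mm tall; leave it. Point half-way up, above its origin.
- spatula_mid (a point): bystander: spatula with black handle, 240 mm long, lying flat; leave it. Point half-way up, above its origin.
- can_mid (a point): bystander: tin can with paper label, 72 mm across, 90 mm tall; leave it. Point half-way up, above its origin.
- bowl_mid (a point): bystander: steel bowl, 90 mm across, 45 mm tall; leave it. Point half-way up, above its origin.
- brush_mid (a point): bystander: pastry brush, 170 mm long, lying flat; leave it. Point half-way up, above its origin.
There are look-alikes about, which are no part of the job. Leave any pink or turquoise look-alike of the filler alone.

How it is judged:
By the outcome, as a careful person would: the job done as asked, in the order asked, and still so for the second after the job is handed in, while the arm keeps its last pose, push and grip.
It also fails if it takes over 53 s, if anything falls off the work surface, if the arm or the gripper's body presses on something with over 40 N, if the wrist force passes 120 N, or if a joint passes its speed limit or range.

## Working session

There is one attempt and no reset: what is moved stays moved. The work goes in short steps, each a Python script; the robot and the scene stay as the last script left them, time stands still between calls to the robot, and variables do not carry over. Pictures are saved under pics/ and viewed, and the job is handed in when it is done.

```bash
mkdir -p pics; ls
python3 - <<'E'
from bench import *
import cv2,numpy as np
np.set_printoptions(precision=4,suppress=True)
for n in ["scene","side","wrist"]:
    s=sense(); p,d=camera(n); cv2.imwrite(f"pics/{n}0.png",p[:,:,::-1]); np.savez(f"pics/{n}0.npz",p=p,d=d)
    c=get_calibration(n); print(n,{k:np.array(v) for k,v in c.items()})
print(sense())
E
```

```text
pics
scene {'intrinsics': array([[401.1541,   0.    , 312.0725],
       [  0.    , 401.1541, 199.9166],
       [  0.    ,   0.    ,   1.    ]]), 'pose': array([[-0.2646,  0.7314, -0.6285,  1.2039],
       [ 0.9643,  0.2089, -0.1629,  0.1242],
       [ 0.0122, -0.6492, -0.7606,  1.0216],
       [ 0.    ,  0.    ,  0.    ,  1.    ]])}
side {'intrinsics': array([[425.5464,   0.    , 321.2102],
       [  0.    , 425.5464, 193.2716],
       [  0.    ,   0.    ,   1.    ]]), 'pose': array([[-0.9346, -0.1946,  0.2978,  0.1694],
       [-0.3556,  0.488 , -0.7971,  0.8085],
       [ 0.0097, -0.8509, -0.5253,  0.7229],
       [ 0.    ,  0.    ,  0.    ,  1.    ]])}
wrist {'intrinsics': array([[319.7808,   0.    , 320.3114],
       [  0.    , 319.7808, 200.3396],
       [  0.    ,   0.    ,   1.    ]]), 'T_tool_cam': array([[-0.0004, -0.966 , -0.2585,  0.0634],
       [ 1.    , -0.0004, -0.0001,  0.0004],
       [-0.    , -0.2585,  0.966 , -0.1233],
       [ 0.    ,  0.    ,  0.    ,  1.    ]])}
{'time': 0.15, 'joint_pos': array([ 0.2586,  0.3854,  0.0069, -0.0003, -1.194 , -0.2586]), 'joint_vel': array([ 0.0012, -0.0032,  0.0049,  0.0031, -0.0015,  0.0016]), 'joint_efforts': array([ -0.0006, -39.2678,  18.8582,   4.1886,  -0.0034,   0.    ]), 'ee_pos': array([ 0.6246, -0.    ,  0.2495]), 'ee_rot': array([ 3.1399, -0.0002, -1.5709]), 'contact_force': array([-0.3805,  0.2454,  0.5416]), 'torque': array([-0.0008,  0.0377,  0.0151]), 'width': 0.0855634065112703}
```

View pics/scene0.png

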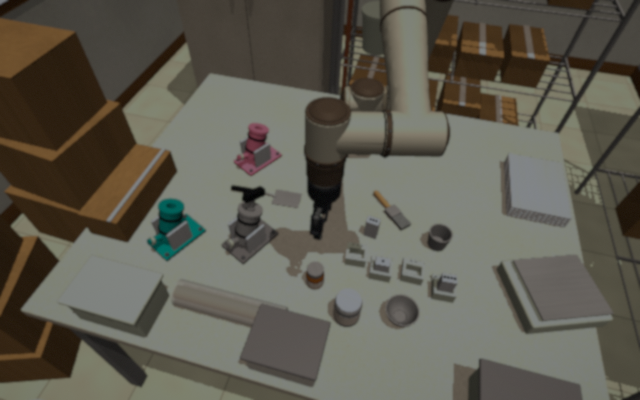

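View pics/side0.png

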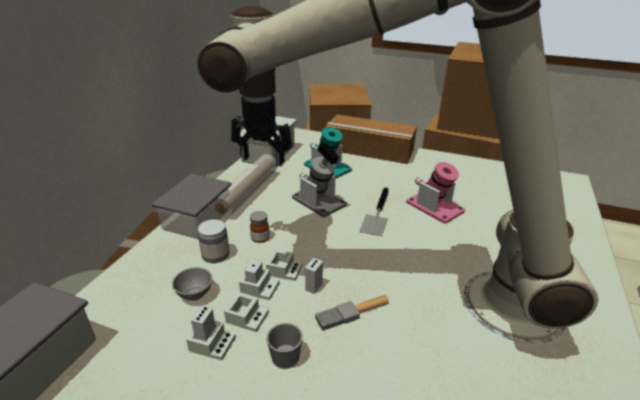

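View pics/wrist0.png

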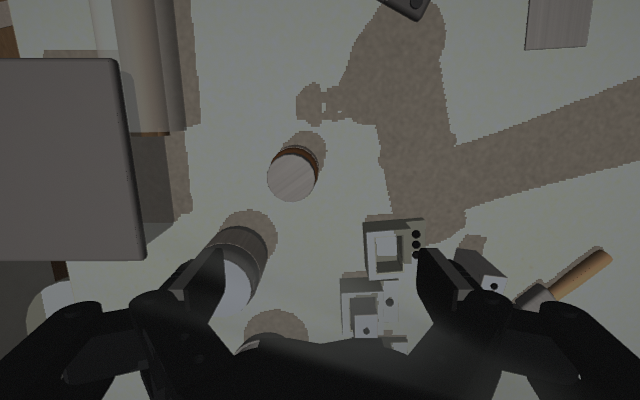

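The scene view shows the grey filler at (248,228), with the teal (172,225) and pink (258,150) look-alikes to leave alone. The loose gauge is at (373,227), and the slot blocks are at (356,256), (381,267), (412,270) and (445,285). In the wrist view the near block (395,245) is empty and has three studs.

```bash
cat > h.py <<'E'
import numpy as np,cv2
from bench import *
from scipy.spatial.transform import Rotation as Ro
np.set_printoptions(precision=4,suppress=True)
def Rm(rpy): return Ro.from_euler('xyz',rpy).as_matrix()
def campose(n,s=None):
    c=get_calibration(n)
    if n!="wrist": return np.array(c["intrinsics"]),np.array(c["pose"])
    T=np.eye(4);T[:3,:3]=Rm(s["ee_rot"]);T[:3,3]=s["ee_pos"]
    return np.array(c["intrinsics"]),T@np.array(c["T_tool_cam"])
def shot(n,tag):
    s=sense();p,d=camera(n);K,T=campose(n,s)
    cv2.imwrite(f"pics/{tag}.png",p[:,:,::-1]);np.savez(f"pics/{tag}.npz",p=p,d=d,K=K,T=T);return p,d,K,T
def load(tag):
    z=np.load(f"pics/{tag}.npz");return z["p"],z["d"],z["K"],z["T"]
def ray(K,T,uv):
    uv=np.atleast_2d(uv).astype(float);v=np.c_[uv,np.ones(len(uv))]@np.linalg.inv(K).T
    return T[:3,3],v@T[:3,:3].T
def onz(K,T,uv,z):
    o,v=ray(K,T,uv);return o+v*((z-o[2])/v[:,2])[:,None]
def tri(obs):
    A=np.zeros((3,3));b=np.zeros(3);L=[]
    for K,T,uv in obs:
        o,v=ray(K,T,uv);v=v[0]/np.linalg.norm(v[0]);P=np.eye(3)-np.outer(v,v);A+=P;b+=P@o;L.append((o,P))
    x=np.linalg.solve(A,b);return x,[np.linalg.norm(P@(x-o)) for o,P in L]
def proj(K,T,X):
    X=np.atleast_2d(X);c=(X-T[:3,3])@T[:3,:3];q=c@K.T;return q[:,:2]/q[:,2:]
E
python3 - <<'E'
from h import *
s=sense()
for n,pts in {"scene":[(373,227),(356,256),(445,285),(248,228),(248,195)],"side":[(314,272),(285,265),(210,335),(319,200),(322,165)]}.items():
    z=np.load(f"pics/{n}0.npz");K,T=campose(n)
    for p in pts:
        d=z["d"][p[1],p[0]];o,v=ray(K,T,p);print(n,p,o+v[0]*d)
for n,b in {"scene":(200,160,280,130),"side":(180,240,160,120),"wrist":(330,200,200,150)}.items():
    im=cv2.imread(f"pics/{n}0.png");x,y,w,h=b
    if n=="scene": x,y,w,h=330,205,140,100
    c=cv2.resize(im[y:y+h,x:x+w],None,fx=780/w if h*780/w<600 else 600/h,fy=780/w if h*780/w<600 else 600/h,interpolation=cv2.INTER_CUBIC);cv2.imwrite(f"pics/c_{n}0.png",c)
E
```

```text
scene (373, 227) [0.4593 0.1214 0.0568]
scene (356, 256) [0.5384 0.0906 0.0028]
scene (445, 285) [0.6015 0.34   0.0616]
scene (248, 228) [ 0.5929 -0.2209  0.099 ]
scene (248, 195) [ 0.5604 -0.2211  0.206 ]
side (314, 272) [0.435  0.138  0.0695]
side (285, 265) [0.5214 0.1091 0.0388]
side (210, 335) [0.5771 0.3458 0.0298]
side (319, 200) [ 0.5629 -0.2258  0.0152]
side (322, 165) [ 0.5536 -0.2236  0.1401]
```

View pics/c_side0.png

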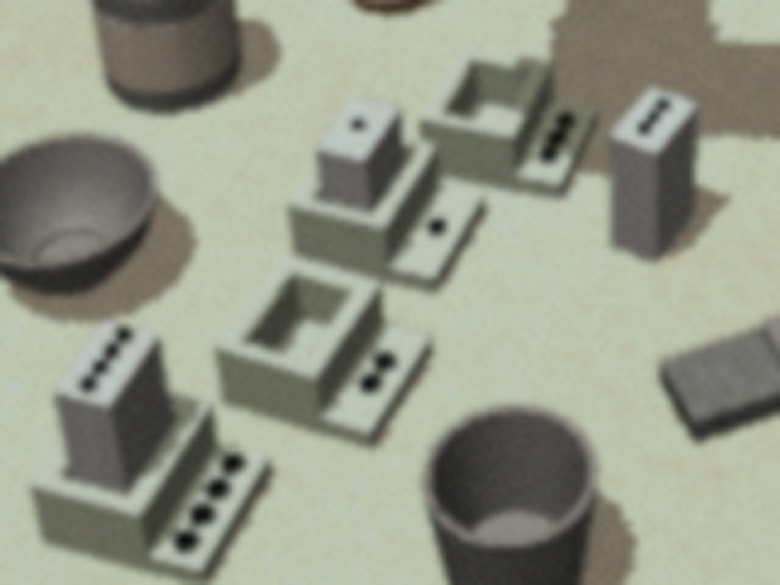

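Reading the crop: the loose gauge (side 314,272) has three studs. The blocks are three studs and empty (285,265), one stud with its gauge (258,280), two studs and empty (245,312), and four studs with its gauge (210,335). So the gauge goes in the nearest block. I'll get two close wrist views.

Run:
```python
from h import *
o=[np.pi,0,-np.pi/2]
movep([0.49,0.13,0.25],o);hold(0.2);shot("wrist","w1")
movep([0.53,0.20,0.25],o);hold(0.2);shot("wrist","w2")
print(sense()["time"])
```

```text
1.8417
```

View pics/w1.png

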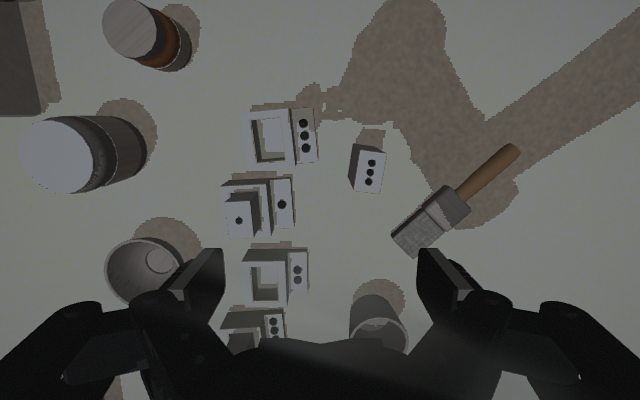

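View pics/w2.png

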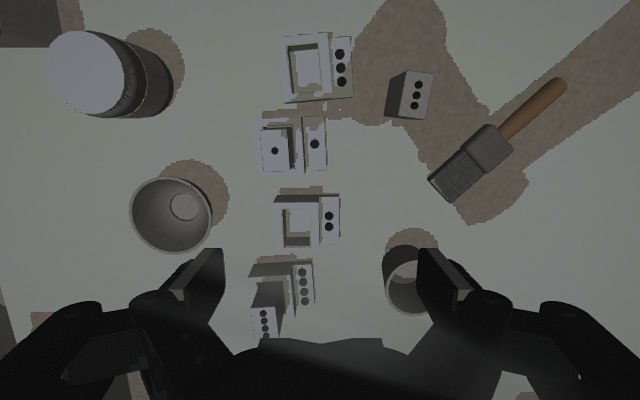

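Both views show the loose gauge with three studs (w1 ~(371,173), w2 ~(418,94)). The three-stud block has its studs at w1 (304,136) and w2 (341,68), with the pocket just left of them. Next, stud blobs and top-face corners.

Run:
```python
from h import *
def blobs(tag,box):
    p,d,K,T=load(tag);x,y,w,h=box
    g=cv2.cvtColor(p[y:y+h,x:x+w],cv2.COLOR_RGB2GRAY)
    n,l,st,c=cv2.connectedComponentsWithStats((g<60).astype(np.uint8))
    r=[]
    for i in range(1,n):
        if 15<st[i,4]<150:
            m=(l==i)*np.clip(75-g.astype(float),0,None)
            yy,xx=np.nonzero(l==i);r.append(((xx).mean()+x,(yy).mean()+y,st[i,4]))
    return r
B={"w1":{"g":(345,140,45,58),"s":(287,105,35,60)},"w2":{"g":(385,68,52,55),"s":(328,34,28,65)}}
R={}
for t in B:
    for k in B[t]:
        R[t,k]=blobs(t,B[t][k]);print(t,k,np.array(R[t,k]))
for k in "gs":
    a=sorted([q for q in R["w1",k]],key=lambda q:q[1]);b=sorted(R["w2",k],key=lambda q:q[1])
    if len(a)==len(b):
        _,_,K1,T1=load("w1");_,_,K2,T2=load("w2")
        for i in range(len(a)): print(k,tri([(K1,T1,a[i][:2]),(K2,T2,b[i][:2])]))
for t,(x,y,w,h) in {"w1":(240,95,160,110),"w2":(275,25,165,110)}.items():
    im=cv2.imread(f"pics/{t}.png")[y:y+h,x:x+w];cv2.imwrite(f"pics/c_{t}.png",cv2.resize(im,None,fx=4.8,fy=4.8,interpolation=cv2.INTER_CUBIC))
```

```text
w1 g [[371.1842 162.6842  38.    ]
 [369.7027 171.8649  37.    ]
 [368.1282 181.1282  39.    ]]
w1 s [[292.55   134.93   100.    ]
 [302.871  122.7258  62.    ]
 [304.1333 135.3167  60.    ]
 [305.375  147.625   56.    ]]
w2 g [[418.28    84.4     50.    ]
 [416.1765  94.8235  51.    ]
 [413.92   105.24    50.    ]]
w2 s [[339.08    53.6533  75.    ]
 [340.2639  67.5556  72.    ]
 [341.1644  81.2877  73.    ]]
g (array([0.4424, 0.1097, 0.0726]), [np.float64(0.00014320081375765312), np.float64(0.00014320081375770175)])
g (array([0.4435, 0.1185, 0.0722]), [np.float64(0.00010026756841110542), np.float64(0.00010026756841103358)])
g (array([0.4447, 0.1274, 0.0719]), [np.float64(1.5497127060043416e-05), np.float64(1.5497127060063118e-05)])
```

View pics/c_w1.png

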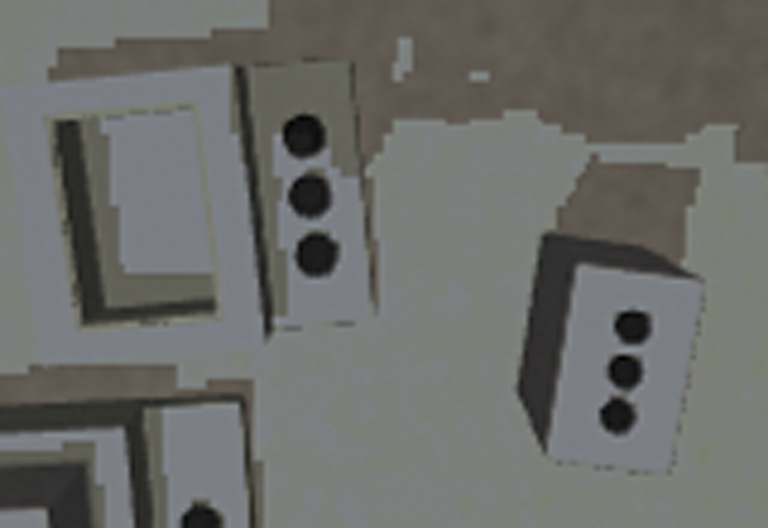

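View pics/c_w2.png

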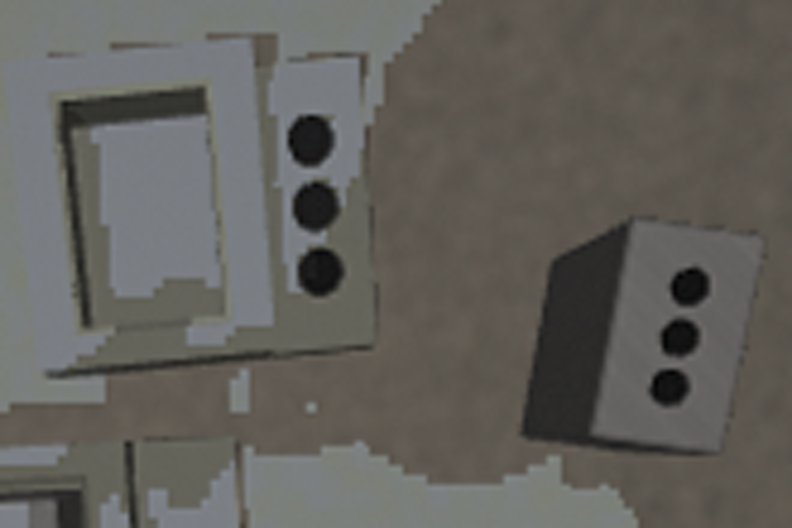

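Run:
```python
from h import *
_,_,K1,T1=load("w1");_,_,K2,T2=load("w2")
a=[(302.871,122.726),(304.133,135.317),(305.375,147.625)];b=[(339.08,53.653),(340.264,67.556),(341.164,81.288)]
S=[]
for p,q in zip(a,b):
    x,e=tri([(K1,T1,p),(K2,T2,q)]);S.append(x);print("stud",x,e[0])
S=np.array(S);print("label yaw",np.arctan2(-(S[2]-S[0])[0],(S[2]-S[0])[1]))
f=lambda t,P:[((u+.5)/4.8-.5+t[0],(v+.5)/4.8-.5+t[1]) for u,v in P]
# pocket corners TL,TR,BR,BL ; block top right edge TR,BR
A=f((240,95),[(47,117),(198,105),(216,316),(80,325),(235,66),(267,335)])
B=f((275,25),[(55,97),(208,85),(227,318),(83,330),(252,38),(272,325)])
C=[]
for p,q in zip(A,B):
    x,e=tri([(K1,T1,p),(K2,T2,q)]);C.append(x);print("corner",x,e[0])
C=np.array(C[:4]);print("pocket centre",C.mean(0), "sizes",np.linalg.norm(C[0]-C[1]),np.linalg.norm(C[1]-C[2]))
for n,K,T,P in(("w1",K1,T1,A),("w2",K2,T2,B)):
    c=onz(K,T,P[:4],.036);print(n,c.mean(0), c[0]-c[1],c[3]-c[2],c[3]-c[0],c[2]-c[1])
GA=f((240,95),[(577,264),(704,280),(675,472),(546,460)]);GB=f((275,25),[(633,217),(764,237),(719,453),(592,435)])
G=[]
for p,q in zip(GA,GB):
    x,e=tri([(K1,T1,p),(K2,T2,q)]);G.append(x);print("gauge",x,e[0])
G=np.array(G);print(G.mean(0))
for d in(G[3]-G[0],G[2]-G[1]):print(np.linalg.norm(d),np.arctan2(-d[0],d[1]))
for d in(G[0]-G[1],G[3]-G[2]):print(np.linalg.norm(d),np.arctan2(d[1],d[0]))
for n,K,T,P in(("w1",K1,T1,GA),("w2",K2,T2,GB)): print(onz(K,T,P,.072).mean(0))
```

```text
stud [0.5096 0.0742 0.012 ] 6.634258830172928e-05
stud [0.5083 0.0877 0.0128] 2.9953830918780537e-05
stud [0.5071 0.1013 0.0124] 4.148920059583964e-05
label yaw 0.0909463057789187
corner [0.5627 0.07   0.0353] 0.00032966577683513407
corner [0.5313 0.0673 0.0315] 0.0002196998946464168
corner [0.5279 0.1124 0.0362] 0.0002744812288225148
corner [0.5582 0.1146 0.0345] 0.00034737502005853884
corner [0.5226 0.0595 0.0354] 5.052944760809238e-05
corner [0.5175 0.1149 0.0432] 0.0011428944245033916
pocket centre [0.545  0.0911 0.0344] sizes 0.0316693173258626 0.04544253082629062
w1 [0.545  0.0909 0.036 ] [0.0322 0.0024 0.    ] [0.03   0.0019 0.    ] [-0.0046  0.0444  0.    ] [-0.0024  0.0449  0.    ]
w2 [0.5448 0.0915 0.036 ] [0.0308 0.0022 0.    ] [0.0301 0.0023 0.    ] [-0.0046  0.0446  0.    ] [-0.0038  0.0444  0.    ]
gauge [0.4535 0.0975 0.0716] 9.018330975414714e-05
gauge [0.4283 0.1008 0.0696] 8.108061306126257e-05
gauge [0.4323 0.1398 0.0676] 0.0006108411034594131
gauge [0.4589 0.1362 0.0733] 7.146820828859552e-05
[0.4432 0.1186 0.0705]
0.03913790518185484 -0.13889778613874945
0.03931162402702017 -0.10251294638486778
0.025481395857111833 -0.1307916881364514
0.02743139600658615 -0.13634792848839317
[0.4434 0.1184 0.072 ]
[0.4439 0.1186 0.072 ]
```

Run:
```python
import bench
from h import *
print([k for k in dir(bench) if not k.startswith('__')], getattr(bench,'tips_ahead',None))
p,d,K,T=load("w1")
for n,u in {"can":(60,155),"jar":(135,28),"g1":(238,220)}.items():
    o,v=ray(K,T,u);print(n,o+v[0]*d[u[1],u[0]])
cup=onz(K,T,(380,340),.06);print(cup)
```

```text
['Unreachable', 'camera', 'close', 'get_calibration', 'hold', 'ik', 'job_done', 'let_go', 'line_to', 'movej', 'movep', 'sense', 'tips_ahead'] 0.019
can [0.7197 0.0995 0.0905]
jar [ 0.6474 -0.0056  0.0731]
g1 [0.5734 0.1679 0.0673]
[[0.4225 0.3155 0.06  ]]
```

Run:
```python
from h import *
yg=-np.pi/2-0.131
movep([0.4435,0.1185,0.16],[np.pi,0,yg]);
line_to([0.4435,0.1185,0.056],rate=0.12,guard=8)
print(sense()["ee_pos"]);close(40);s=sense();print(s["width"],s["ee_pos"],s["contact_force"])
line_to([0.4435,0.1185,0.15],rate=0.12);s=sense();print(s["width"],s["contact_force"],s["time"])
ys=-np.pi/2+0.09
movep([0.5451,0.0911,0.16],[np.pi,0,ys]);hold(0.2)
s=sense();print(s["ee_pos"],s["ee_rot"],s["time"])
shot("wrist","w3");shot("side","s3");shot("scene","c3")
```

```text
[0.4441 0.1189 0.0565]
0.02548225789626056 [0.4437 0.1186 0.0563] [-1.9474  0.6233  3.2866]
0.025562235034315185 [-0.5786 -0.1325 -2.7164] 5.0167
[0.544  0.0912 0.1596] [ 3.1402 -0.0004 -1.4801] 5.7167
```

View pics/w3.png

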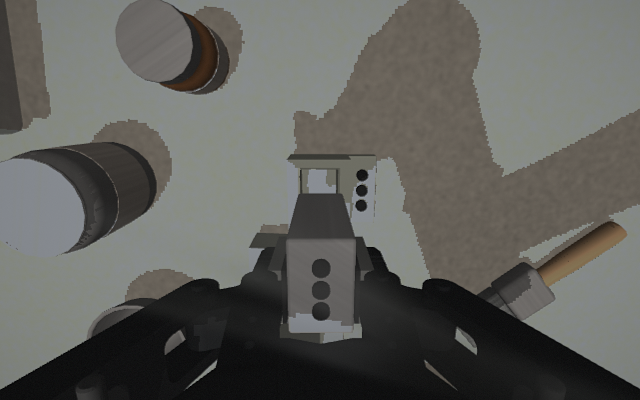

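View pics/s3.png

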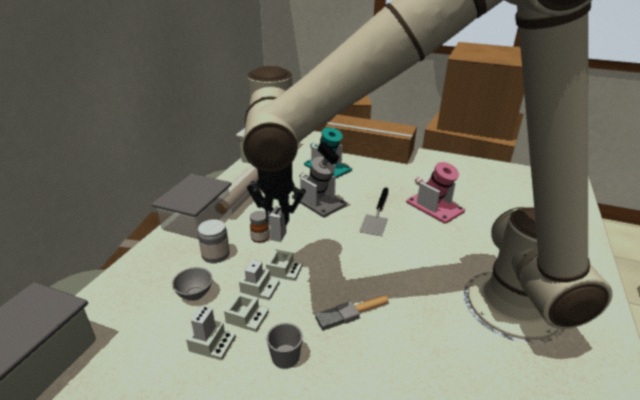

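The gauge is held square in the jaws, with its studs at w3 (321,268..311). The label studs beyond are at (362,175..206). I'll check both against the plan from this view.

Run:
```python
from h import *
p,d,K,T=load("w3")
g=cv2.cvtColor(p,cv2.COLOR_RGB2GRAY)
def bl(box,th):
    x,y,w,h=box;n,l,st,c=cv2.connectedComponentsWithStats((g[y:y+h,x:x+w]<th).astype(np.uint8))
    return [(c[i][0]+x,c[i][1]+y) for i in range(1,n) if 60<st[i,4]<400]
a=bl((305,255,32,68),60);b=bl((353,165,18,50),60)
print(a,b)
s=sense();print("TCP",s["ee_pos"])
print("gauge studs",onz(K,T,a,s["ee_pos"][2]+.018))
L=onz(K,T,b,.0133);print("label",L,L.mean(0)[:2]+.037*np.array([np.cos(.09),np.sin(.09)]))
```

```text
[(np.float64(320.5376344086022), np.float64(267.7562724014337)), (np.float64(320.4924812030075), np.float64(289.80827067669173)), (np.float64(320.5057915057915), np.float64(310.8532818532818))] [(np.float64(361.66346153846155), np.float64(174.83653846153845)), (np.float64(361.18367346938777), np.float64(190.08163265306123)), (np.float64(360.7113402061856), np.float64(204.97938144329896))]
TCP [0.5445 0.0914 0.1602]
gauge studs [[0.5447 0.081  0.1782]
 [0.5439 0.0898 0.1782]
 [0.5431 0.0985 0.1782]]
label [[0.5097 0.0742 0.0133]
 [0.5084 0.0875 0.0133]
 [0.5072 0.1009 0.0133]] [0.5453 0.0909]
```

Run:
```python
from h import *
line_to([0.5456,0.0919,0.092],rate=0.1);hold(.2)
r=line_to([0.5456,0.0919,0.0605],rate=0.04,guard=8)
s=sense();print(r,s["ee_pos"],s["contact_force"],s["torque"],s["width"],s["time"])
```

```text
True [0.5453 0.0916 0.0623] [ 0.1569 -0.2479  4.5602] [-0.1046  0.1618  0.0374] 0.025517791537240885 7.6
```

It touched bottom at TCP z 0.0623, where 0.062 was expected, so it is home. Releasing and verifying.

Run:
```python
from h import *
let_go();hold(.2)
line_to([0.5453,0.0916,0.2],rate=0.2)
movep([0.53,0.16,0.25],[np.pi,0,-np.pi/2]);hold(.2);shot("wrist","w4");shot("side","s4")
# filler views
movep([0.50,-0.22,0.33],[np.pi,0,-np.pi/2]);hold(.2);shot("wrist","w5")
movep([0.56,-0.13,0.33],[np.pi,0,-np.pi/2]);hold(.2);shot("wrist","w6");shot("side","s6")
print(sense()["time"])
im=cv2.imread("pics/w4.png")[30:230,220:440];cv2.imwrite("pics/c_w4.png",cv2.resize(im,None,fx=2.8,fy=2.8))
```

```text
12.5
```

View pics/c_w4.png

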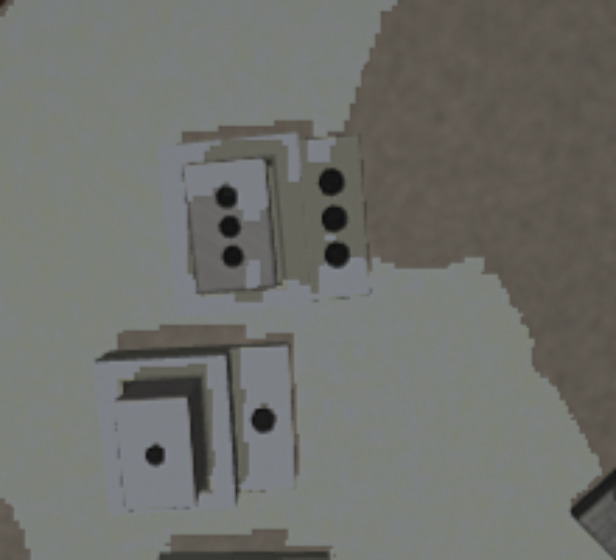

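View pics/w5.png

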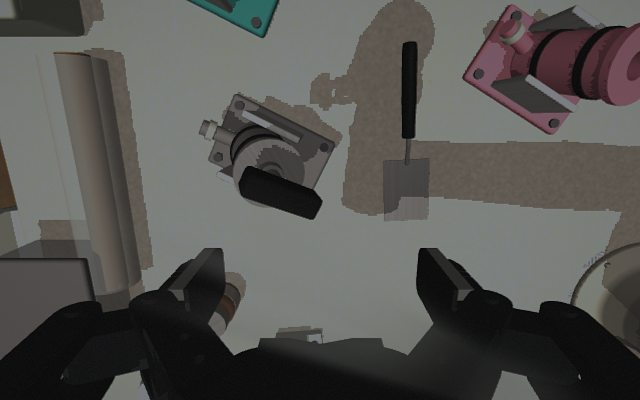

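View pics/w6.png

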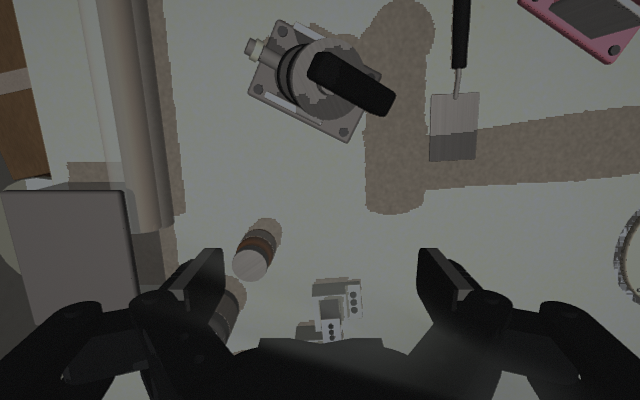

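View pics/s6.png

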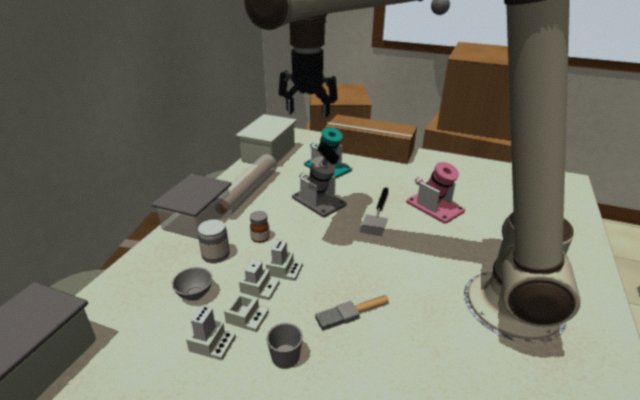

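The gauge is seated in its slot, with three studs beside the three label studs. Next I'll zoom in on the filler.

Run:
```python
from h import *
for t,(x,y,w,h) in {"w5":(190,80,170,150),"w6":(230,5,180,150),"s6":(280,120,80,100)}.items():
    im=cv2.imread(f"pics/{t}.png")[y:y+h,x:x+w];f=600/h if w*600/h<=800 else 800/w;f=4 if t!="s6" else 6
    im=cv2.resize(im,None,fx=f,fy=f,interpolation=cv2.INTER_CUBIC);cv2.imwrite(f"pics/c_{t}.png",np.clip(im*1.8,0,255).astype(np.uint8))
```

```text
(no output)
```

View pics/c_w5.png

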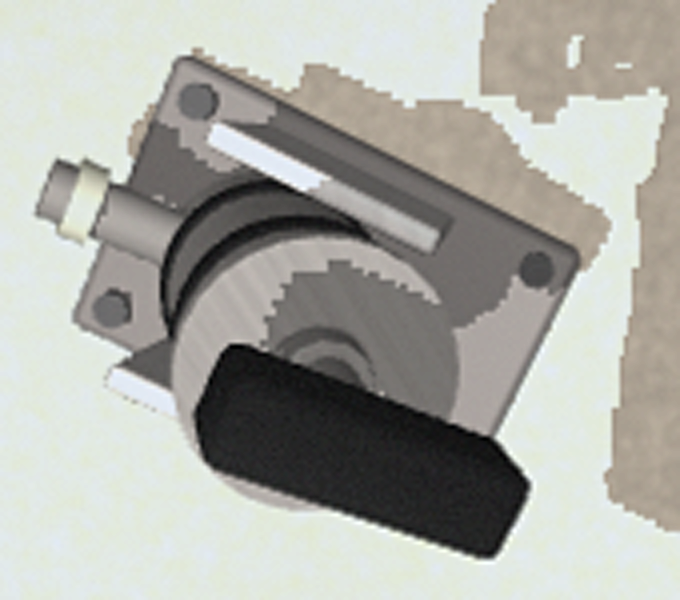

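View pics/c_w6.png

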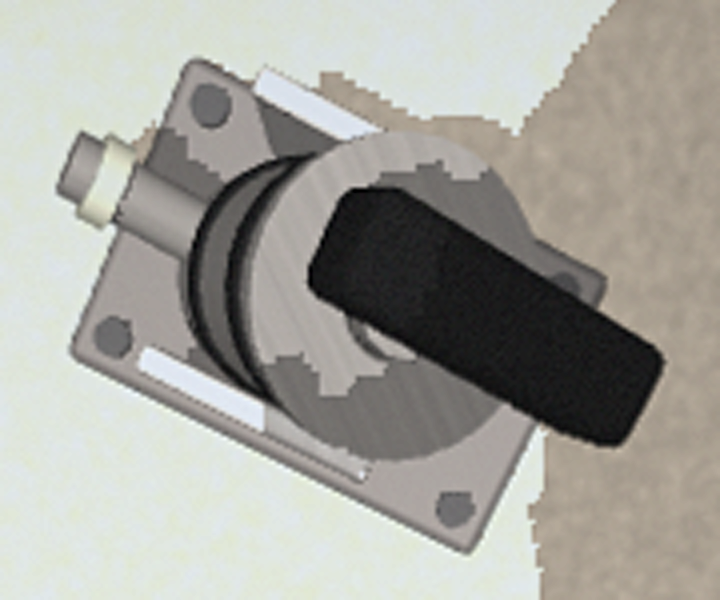

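View pics/c_s6.png

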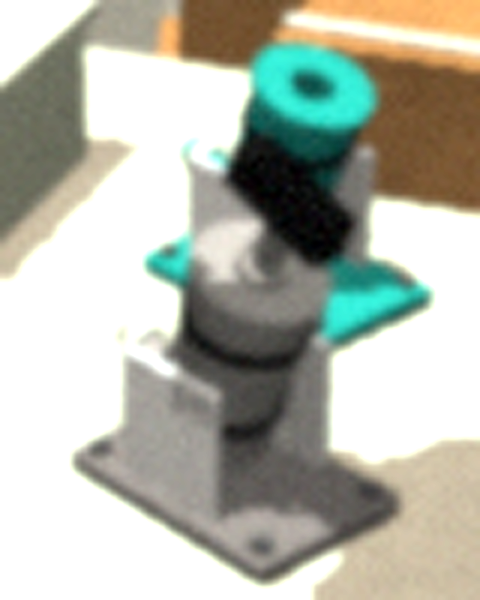

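The filler's lean plane runs along the plate's long edge, and the handle's long axis lies in that plane. I'll pinch it across, parallel to the filler's y. Measuring the plate, bolts and handle corners in the two wrist views.

Run:
```python
from h import *
p5,_,K5,T5=load("w5");p6,_,K6,T6=load("w6")
f=lambda t,P:[((u+.5)/4-.5+t[0],(v+.5)/4-.5+t[1]) for u,v in P]
o5,o6=(190,80),(230,5)
# bolts: far-left(TL), BL in both
b5=f(o5,[(198,102),(112,307),(537,268)]);b6=f(o6,[(212,105),(114,337),(455,508)])
for i in(0,1): print("bolt tri",tri([(K5,T5,b5[i]),(K6,T6,b6[i])]))
B5=onz(K5,T5,b5,.018);B6=onz(K6,T6,b6,.018);print(B5,B6)
c6=f(o6,[(190,58),(75,353),(468,552),(607,285)]);C6=onz(K6,T6,c6,.014)
c5=f(o5,[(180,57),(78,318),(580,252)]);C5=onz(K5,T5,c5,.014)
print("C6",C6);print("C5",C5)
# handle mask
for t,p,K,T,(x,y,w,h) in(("w5",p5,K5,T5,(235,160,95,65)),("w6",p6,K6,T6,(300,45,100,75))):
    g=p.max(2)[y:y+h,x:x+w];m=(g<35).astype(np.uint8)
    n,l,st,c=cv2.connectedComponentsWithStats(m);i=1+np.argmax(st[1:,4]);m=(l==i).astype(np.uint8)
    cn=max(cv2.findContours(m,0,1)[0],key=cv2.contourArea)
    r=cv2.minAreaRect(cn);print(t,st[i],r[0][0]+x,r[0][1]+y,r[1],r[2])
    bx=cv2.boxPoints(r)+[x,y];print(bx)
```

```text
bolt tri (array([ 0.6057, -0.2944,  0.018 ]), [np.float64(0.0001847636523799582), np.float64(0.00018476365238017525)])
bolt tri (array([ 0.6404, -0.227 ,  0.0139]), [np.float64(0.0003481856988251019), np.float64(0.00034818569882517464)])
[[ 0.6059 -0.2945  0.018 ]
 [ 0.6394 -0.2277  0.018 ]
 [ 0.4951 -0.241   0.018 ]] [[ 0.6056 -0.2943  0.018 ]
 [ 0.6393 -0.2265  0.018 ]
 [ 0.5285 -0.1724  0.018 ]]
C6 [[ 0.6124 -0.3084  0.014 ]
 [ 0.653  -0.2219  0.014 ]
 [ 0.5235 -0.1576  0.014 ]
 [ 0.4804 -0.2424  0.014 ]]
C5 [[ 0.6118 -0.3087  0.014 ]
 [ 0.6526 -0.2234  0.014 ]
 [ 0.4805 -0.246   0.014 ]]
w5 [   4    6   83   53 2420] 279.8000030517578 192.10000228881836 (84.43282318115234, 31.306549072265625) 18.434947967529297
[[234.8 193.6]
 [244.7 163.9]
 [324.8 190.6]
 [314.9 220.3]]
w6 [   7    7   89   65 2836] 351.0227966308594 82.95804214477539 (90.95672607421875, 34.32365417480469) 28.523120880126953
[[302.8694  76.3203]
 [319.2594  46.1627]
 [399.1762  89.5958]
 [382.7862 119.7534]]
```

```bash
cat >> h.py <<'E'
YF=-0.457;CF=np.array([.567,-.2333,0])
def RF(y=YF): return Ro.from_euler('z',y).as_matrix()
AX=np.array([-.342,0,.9397])
def handle_pts(yf,hc):
    R=RF(yf);a=R@AX;y=R[:,1];x=np.cross(y,a)
    return np.array([hc+sx*.035*x+sy*.011*y+sz*.014*a for sz in(1,-1) for sx,sy in((1,1),(1,-1),(-1,-1),(-1,1))])
E
python3 - <<'E'
from h import *
R=RF();m=CF+R@[-.0193,0,.1381];hc=m+.049*(R@AX);print("mouth",m,"handle",hc)
for t,o in(("w5",(190,80)),("w6",(230,5))):
    p,_,K,T=load(t);im=cv2.convertScaleAbs(p[:,:,::-1],alpha=2.5)[o[1]:o[1]+150,o[0]:o[0]+180]
    im=cv2.resize(im,None,fx=4,fy=4,interpolation=cv2.INTER_CUBIC)
    q=lambda X:((proj(K,T,X)-o+.5)*4-.5).astype(int)
    b=q(handle_pts(YF,hc));cv2.polylines(im,[b[:4]],True,(0,0,255),1);cv2.polylines(im,[b[4:]],True,(255,0,0),1)
    u=R@AX;e1=np.cross(R[:,1],u);th=np.linspace(0,6.28,60)
    for r in(.036,.013): cv2.polylines(im,[q(m+r*(np.outer(np.cos(th),e1)+np.outer(np.sin(th),R[:,1])))],True,(0,255,0),1)
    cv2.imwrite(f"pics/o_{t}.png",im)
E
```

```text
mouth [ 0.5497 -0.2248  0.1381] handle [ 0.5346 -0.2174  0.1841]
```

View pics/o_w5.png

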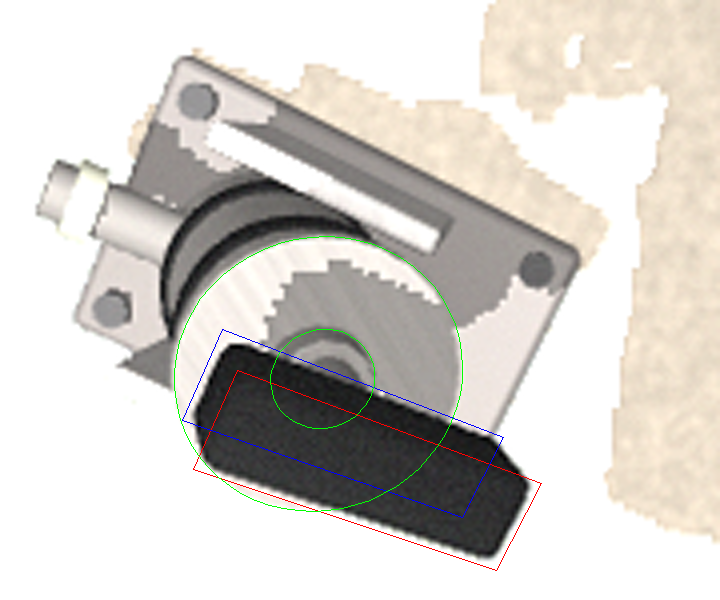

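View pics/o_w6.png

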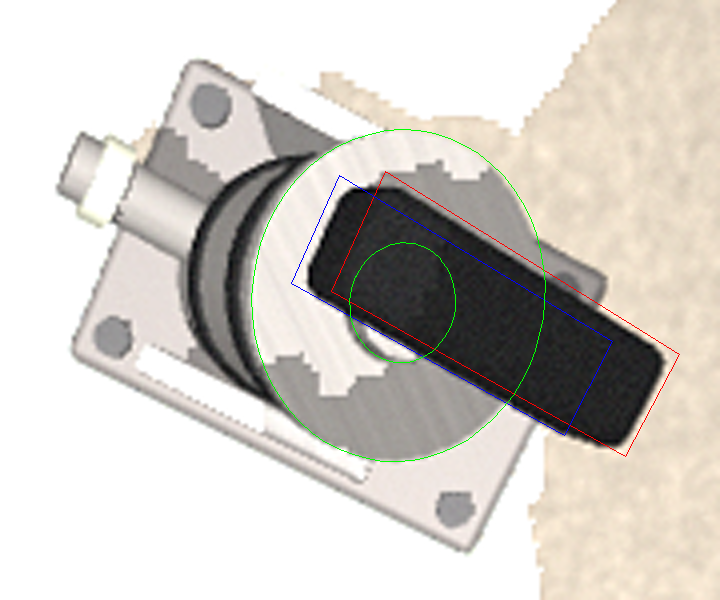

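Run:
```python
from h import *
R=RF();m=CF+R@[-.0193,0,.1381];hc=m+.049*(R@AX);obs=[]
for t,(x,y,w,h) in(("w5",(225,150,110,75)),("w6",(295,40,115,85))):
    p,_,K,T=load(t);g=p.max(2)[y:y+h,x:x+w]
    n,l,st,c=cv2.connectedComponentsWithStats((g<40).astype(np.uint8));i=1+np.argmax(st[1:,4])
    mm=np.zeros((400,640),np.uint8);cn=max(cv2.findContours((l==i).astype(np.uint8),0,1)[0],key=cv2.contourArea)
    hu=cv2.convexHull(cn);M=cv2.moments(hu);cm=np.array([M["m10"],M["m01"]])/M["m00"]+[x,y]
    ang=lambda M:.5*np.arctan2(2*M["mu11"],M["mu20"]-M["mu02"])
    ph=cv2.convexHull(proj(K,T,handle_pts(YF,hc)).astype(np.float32));P=cv2.moments(ph);cp=np.array([P["m10"],P["m01"]])/P["m00"]
    print(t,"mask-pred",cm-cp,"area",M["m00"],P["m00"],"angle diff deg",np.degrees(ang(M)-ang(P)))
    obs.append((K,T,proj(K,T,hc)[0]+cm-cp))
print(tri(obs),"pred",hc)
s=sense();a=R@AX
for k in (0,.11,.06):pass
# tool orient: z=-axis, y=±filler y
for sg in(1,-1):
    z=-a;yv=sg*R[:,1];xv=np.cross(yv,z);M=np.c_[xv,yv,z];e=Ro.from_matrix(M).as_euler('xyz')
    print(sg,e,[ik(list(hc+d*a),list(e)) for d in(.1,0,.06)])
print(s["joint_pos"])
```

```text
w5 mask-pred [ 0.1459 -1.4395] area 2546.0 2866.08616746997 angle diff deg 0.5329142821425157
w6 mask-pred [-0.0891  0.815 ] area 2844.5 3198.451511805237 angle diff deg -0.37755702102431715
(array([ 0.5347, -0.2174,  0.1798]), [np.float64(0.00043851310676575506), np.float64(0.00043851310676579973)]) pred [ 0.5346 -0.2174  0.1841]
1 [3.1416 0.349  2.6846] [array([-0.0105,  0.069 , -0.4646,  0.2227, -0.7325, -2.1604]), array([-0.0497,  0.2249, -0.5607,  0.2973, -0.4808, -2.2211]), array([-0.0259,  0.1278, -0.5055,  0.2442, -0.6325, -2.1771])]
-1 [ 3.1416 -0.349  -0.457 ] [array([-0.0105,  0.069 , -0.4646,  0.2227, -0.7325,  0.9812]), array([-0.0497,  0.2249, -0.5607,  0.2973, -0.4808,  0.9204]), array([-0.0259,  0.1278, -0.5055,  0.2442, -0.6325,  0.9645])]
[ 0.0522  0.2537  0.018   0.     -1.3348 -0.0536]
```

The handle prediction from the plate fit agrees in x and y to within 0.1 mm and in angle to within 0.5°. The two-view height is 0.180 against 0.184 from the text, which is within the stereo error here. I'll reach along the leaning axis.

```bash
cat >> h.py <<'E'
RR=RF();A_=RR@AX;A_=A_/np.linalg.norm(A_);MOUTH=CF+RR@[-.0193,0,.1381];HC=MOUTH+.049*A_
ORI=list(Ro.from_matrix(np.c_[np.cross(-RR[:,1],-A_),-RR[:,1],-A_]).as_euler('xyz'))
def floc(s=None): # force in frame (tilted x, y, axis)
    s=s or sense();X=np.cross(RR[:,1],A_);B=np.c_[X,RR[:,1],A_];return s["contact_force"]@B,s["torque"]@B
E
python3 - <<'E'
from h import *
movep(list(HC+.1*A_),ORI);hold(.2);print(floc())
line_to(list(HC+.03*A_),rate=.15);hold(.2)
s=sense();print("pos err along x,y,axis",(s["ee_pos"]-HC)@np.c_[np.cross(RR[:,1],A_),RR[:,1],A_],s["time"],floc())
shot("wrist","w7");shot("side","s7");shot("scene","c7")
E
```

```text
(array([-0.9802, -0.3175,  0.5767]), array([-0.0008,  0.6563,  0.0264]))
pos err along x,y,axis [0.0008 0.0003 0.0311] 14.4917 (array([-0.4228,  0.4068,  0.4327]), array([-0.0439,  0.7007, -0.0398]))
```

View pics/w7.png

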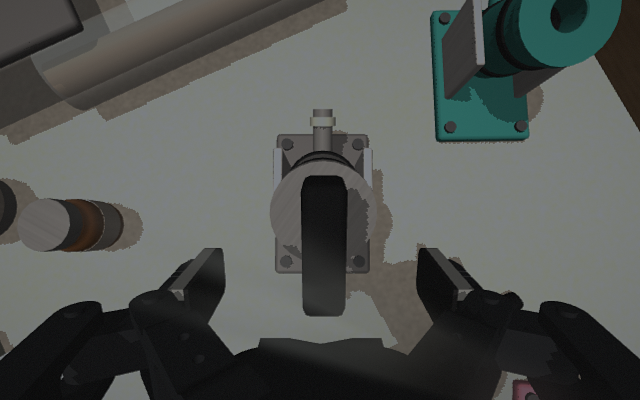

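View pics/s7.png

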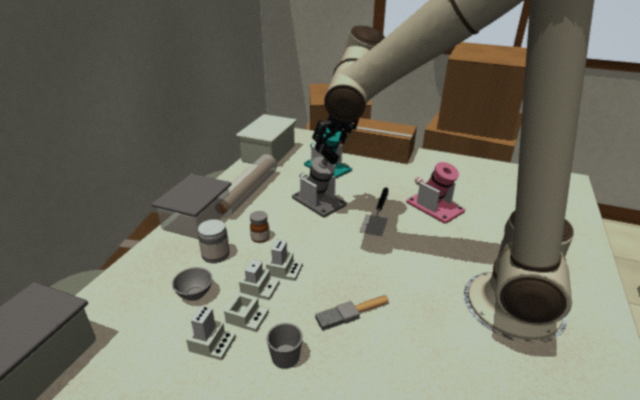

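The handle lies square to the jaws, spanning columns 302–347 against a jaw midline of about 320.5, so it sits slightly right of the midline. I'll measure that offset.

Run:
```python
from h import *
p,d,K,T=load("w7");g=p.max(2).astype(int)
for r in range(185,330,15):
    row=g[r,270:380];print(r,[int(c)+270 for c in np.nonzero(np.abs(np.diff(row))>18)[0]], d[r,324])
im=cv2.imread("pics/w7.png")[100:330,220:430];cv2.imwrite("pics/c_w7.png",cv2.resize(cv2.convertScaleAbs(im,alpha=2),None,fx=2.6,fy=2.6,interpolation=cv2.INTER_CUBIC))
```

```text
185 [277, 301, 302, 344, 345, 371] 0.1461485
200 [270, 300, 346, 347, 365] 0.14689653
215 [300, 346, 347, 367] 0.14771011
230 [300, 301, 346, 365] 0.15041071
245 [274, 282, 285, 289, 292, 300, 301, 345, 346, 369] 0.15237072
260 [274, 279, 291, 301, 345, 346, 369] 0.15376544
275 [301, 345] 0.15541247
290 [301, 345, 359] 0.1577943
305 [301, 302, 344, 345, 374] 0.16062921
320 [] 0.3414705
```

View pics/c_w7.png

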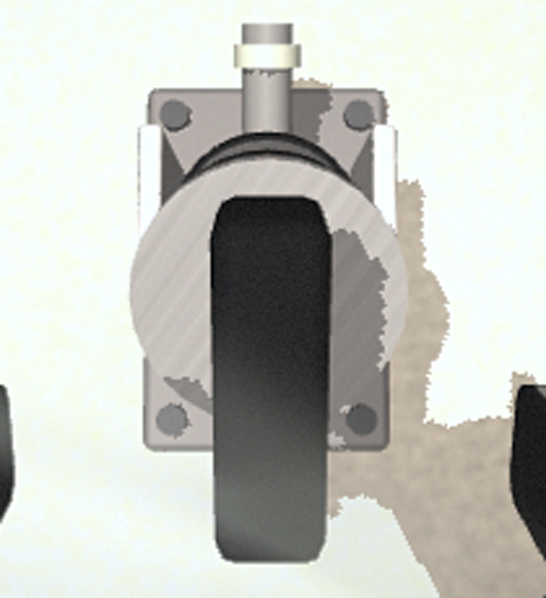

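The handle is about 1.4 mm towards tool +y. I'll shift by that, descend and close gently.

```bash
cat >> h.py <<'E'
HG=HC-.0014*RR[:,1]
BF=np.c_[np.cross(RR[:,1],A_),RR[:,1],A_]
E
python3 - <<'E'
from h import *
line_to(list(HG+.03*A_),rate=.1)
r=line_to(list(HG),rate=.1,guard=8);hold(.3)
s=sense();f0=floc(s);print(r,(s["ee_pos"]-HG)@BF,f0)
close(20);hold(.4);s=sense();f=floc(s);print(s["width"],(s["ee_pos"]-HG)@BF,f,"d",f[0]-f0[0],s["time"])
E
```

```text
False [0.0004 0.0001 0.0006] (array([-0.4473,  0.0354,  0.1053]), array([ 0.0111,  0.6586, -0.003 ]))
0.021563317408278153 [ 0.     -0.      0.0001] (array([-0.7121,  0.5853,  2.1393]), array([ 0.1921,  0.7987, -0.0257])) d [-0.2648  0.5499  2.0339] 16.6333
```

The grip is centred, with lateral force of only about 0.6 N. Drawing in small steps and watching the force.

Run:
```python
from h import *
close(35);hold(.2);shot("wrist","w8");p0=sense()["ee_pos"];np.save("p0.npy",p0);print((p0-HG)@BF)
for k,dd in enumerate(np.arange(.01,.0301,.01)):
    g=line_to(list(HG+dd*A_),rate=.03,guard=15);s=sense();print(dd,g,(s["ee_pos"]-p0)@BF,*floc(s),s["width"],s["time"])
    if g: break
```

```text
[0.0001 0.     0.0001]
0.01 False [-0.0002 -0.      0.0097] [ 0.4052  0.8346 -3.3856] [ 0.1666  0.3581 -0.0062] 0.021253261788618614 17.5833
0.02 False [-0.0003 -0.0001  0.0201] [-0.2967 -0.5949 -4.3813] [0.1307 0.5621 0.0032] 0.02180498525365832 18.0667
0.03 False [-0.0003 -0.0001  0.0302] [-0.5863  0.7493 -4.1033] [ 0.1419  0.7306 -0.029 ] 0.021596353995980987 18.55
```

Run:
```python
from h import *
p0=np.load("p0.npy")
for k,dd in enumerate([.04,.05,.06]):
    g=line_to(list(HG+dd*A_),rate=.03,guard=15);s=sense();print(dd,g,(s["ee_pos"]-p0)@BF,*floc(s),s["width"],s["time"])
    if g: break
hold(.4);s=sense();print((s["ee_pos"]-p0)@BF,*floc(s))
shot("wrist","w9");shot("side","s9");shot("scene","c9")
for t,(x,y,w,h) in {"s9":(280,100,90,110),"c9":(200,160,100,110)}.items():
    im=cv2.imread(f"pics/{t}.png")[y:y+h,x:x+w];cv2.imwrite(f"pics/c_{t}.png",cv2.convertScaleAbs(cv2.resize(im,None,fx=5.4,fy=5.4,interpolation=cv2.INTER_CUBIC),alpha=1.8))
a=load("w8")[0];b=load("w9")[0];cv2.imwrite("pics/w89.png",np.hstack([i[150:350,220:420,::-1] for i in(a,b)])*2)
```

```text
0.04 False [-0.0003 -0.0001  0.0401] [-0.9036 -0.029  -5.2819] [ 0.1134  0.9465 -0.0147] 0.02169910601096046 19.0333
0.05 False [-0.0003 -0.0001  0.0501] [-1.4851 -0.1783 -4.4632] [0.045  0.9876 0.0095] 0.021833405110960456 19.5167
0.06 False [-0.0004 -0.0001  0.06  ] [-1.8993 -0.9968 -4.5281] [0.0724 1.2025 0.0057] 0.021699753316871465 20.0
[-0.0002 -0.0001  0.0598] [-0.8823  0.7023 -5.4266] [-0.0066  1.2958 -0.0372]
```

View pics/c_s9.png

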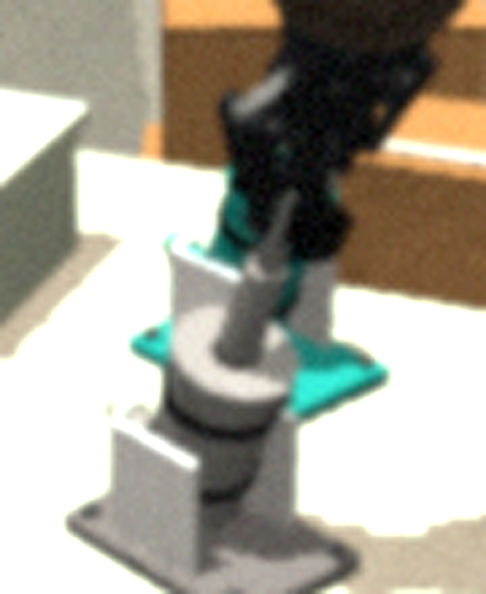

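View pics/c_c9.png

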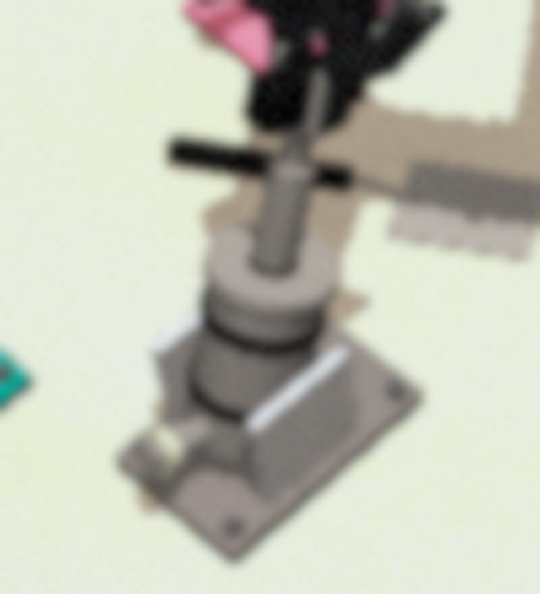

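View pics/w89.png

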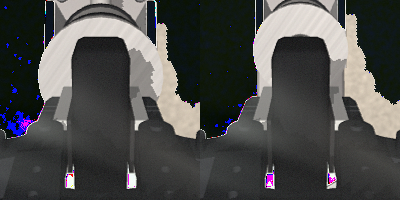

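Run:
```python
from h import *
p0=np.load("p0.npy");m=[]
for i in range(20): hold(.02);m.append((sense()["ee_pos"]-p0)@BF)
m=np.array(m);print(m.mean(0),m.std(0),sense()["time"],sense()["width"])
M=MOUTH-.0014*RR[:,1]
for t,o in(("s9",(280,100)),("c9",(200,160))):
    p,d,K,T=load(t);q=(proj(K,T,np.array([M,M+.065*A_,M+.109*A_]))-o+.5)*5.4-.5;print(t,q.round())
    im=cv2.imread(f"pics/{t}.png");x,y=proj(K,T,M)[0].astype(int)
    cv2.imwrite(f"pics/z_{t}.png",cv2.convertScaleAbs(cv2.resize(im[y-30:y+15,x-25:x+30],None,fx=12,fy=12,interpolation=cv2.INTER_NEAREST),alpha=2.2))
```

```text
[-0.0001 -0.      0.0599] [0. 0. 0.] 20.8833 0.02154337834314182
s9 [[238. 356.]
 [269. 267.]
 [291. 203.]]
c9 [[275. 258.]
 [294. 157.]
 [308.  85.]]
```

View pics/z_c9.png

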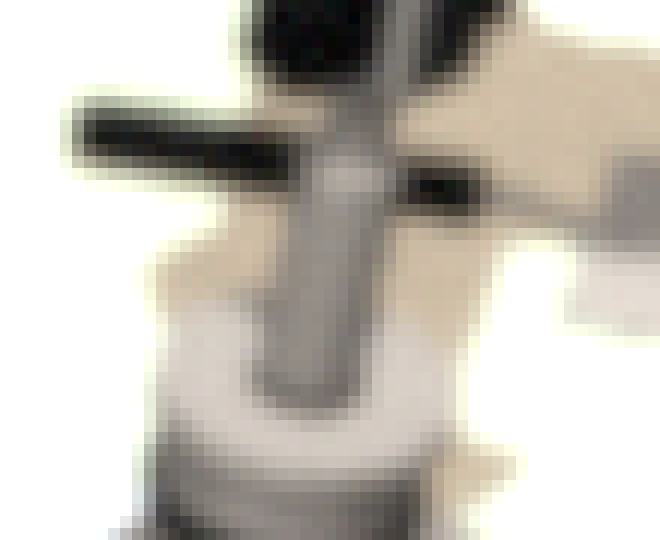

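View pics/z_s9.png

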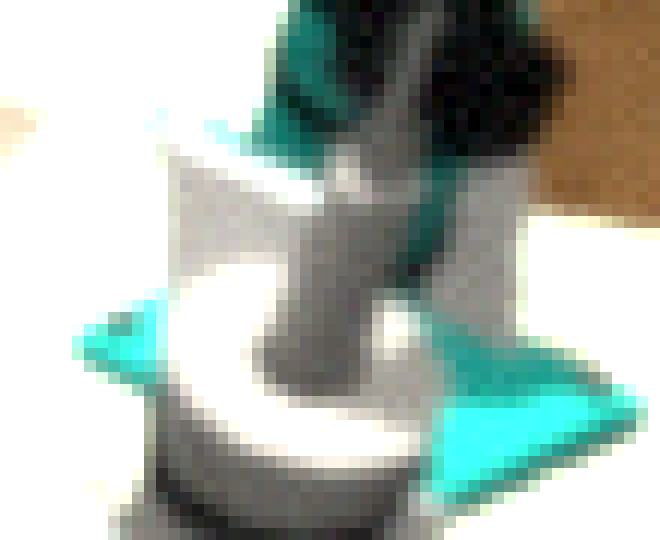

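The scene and side zooms both show a dark band at the bore mouth. The rod's shoulder sits one 65 mm rod length above it, and the handle hasn't slipped in the pads. Handing in.

```bash
python3 -c "
from bench import *
print(sense()['time'],sense()['width']);print(job_done())"
```

```text
20.8833 0.02154337834314182
the job is handed in; nothing more can be done
None
```

I stood the loose three-stud gauge in the empty three-stud slot and let go. I then drew the grey filler's rod 60 mm out along its leaning axis and handed the job in at 20.9 s, still holding it.

- **Gauge:** it touched the slot floor at tool height 0.0623 m (0.062 expected). A wrist picture after release showed it seated beside the three label studs.
- **Rod:** the measured draw was 59.9 mm with about 0.1 mm of sideways drift. The sideways force stayed under about 2 N, and the handle did not slip in the pads.
- **Ring:** the scene and side views show a dark band at the bore mouth. It is only about two pixels tall there, so the 60 mm figure rests mainly on the measured travel.
- **Checks that disagreed:**
  - The handle's two-view height came out at 0.180 m against 0.184 m from the text. I put this down to stereo error and used the text's value.
  - The last close view showed the handle about 1.4 mm sideways of the first estimate, so I shifted by that before gripping.
  - The scene camera shows the mouth about 2 pixels from where I predicted it.
- **Other objects:** I saw no contact with the other gauges, the bystanders or the pink and turquoise look-alikes. I did not measure their positions again afterwards.

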